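Clamp the mended bone plate with a row of wedges

TASK

The mended bone plate has to set under pressure in the wedge clamp, whose row of wedges is still two short. Pack the two loose wedges into the slot between the packed pair and the jaw so that all four lie flat and head to tail: the first one thick end away from you and right up to the end stop, the second one thin end first, pushed in from the front until it jams firmly and the jaw grips the plate, but without ramming it. Let go, and leave everything else on the bench where it is.

Things in the scene. Friction and masses are not known exactly. Their poses are not given: they have to be found in the camera images.
- clamp: plywood board, 250 x 214 x 14 mm, fixed. Origin: centre of underside; x away from the robot, y left, z up. Bed at z = 14. Fixed on the bed, 22 mm high like jaw and rail: fence at the left, its cork face at y = +75 (x 0 to 105); end stop along the far edge, near face at x = 105 (y -99 to +33). The near part, x = -125 to 0, is a clear apron.
- end_stop (a point): foot of the end stop's near face, at x = 105, y = -31, z = 14 mm of the board
- jaw: wooden jaw, 100 (x) x 26 (y) x 22 mm, x = 0 to 100 mm of the board. It slides along the board's y only, with under 1 N of friction. Origin: centre of its underside; its left face (cork, towards the bone plate) lies 13 mm to +y, its right face (for the wedges) 13 mm to -y, the near corner of that face bevelled 8 mm as a lead-in.
- rail: wooden back rail with two brass thumb nuts, 104 (x) x 22 (y) x 22 mm, bolted to the bed, x = 0 to 104 mm of the board; set up to 1.5 mm nearer or farther from job to job. Origin: centre of its underside; the row of wedges bears on its left face, 11 mm to +y.
- bone_plate: mended bone plate, brown, 71 mm long (along the board's x), 37 wide, 6 thick, flat on the bed between fence and jaw, with 1 to 4 mm of play; a lip on each overhangs its edges by 3.5 mm. Origin: centre of its underside. The glued joint wants at least 5 N of lasting pressure; 45 N breaks it.
- wedge_1: wedge like wedge a, already packed: straight side along the rail, thick end at the end stop
- wedge_2: wedge like wedge a, already packed: slanted side on wedge 1, thick end towards the robot, straight side facing the empty slot beside the jaw
- wedge_a: loose hardwood wedge lying flat, same as wedge b; 115 long, 28 high, some 55 g. Thin end 14 mm wide at x = -57.5, thick end 32 mm wide at x = +57.5; straight side y = -11.5, square to both ends; slanted side from y = +2.5 (thin) to +20.5 (thick). Origin: underside, mid-length. z up. Slides on the bed under less than 1 N; friction 0.35 (waxed).
- wedge_b: the other loose wedge, same shape and frame as wedge a. The last wedge of the row comes tight 10 to 45 mm short of flush with its neighbours (it depends on the rail's setting): the push needed climbs over its last 10 mm or so, now and then in two or three goes as the row straightens. 15 to 20 N leaves well over 5 N on the plate; friction keeps it jammed.
- wedge_1_tip (a point): middle of wedge 1's thin end face, 14 mm above its underside
- wedge_2_tip (a point): the same on wedge 2
- wedge_a_tip (a point): the same on wedge a
- wedge_a_butt (a point): middle of wedge a's thick end face
- wedge_b_tip (a point): middle of wedge b's thin end face
- wedge_b_butt (a point): middle of wedge b's thick end face
- glue_tube: white glue tube with a red cap, 104 x 29 x 23 mm, lying on the bench; not to be moved. Origin: centre of its underside
- tape_roll: turquoise roll of tape, 67 mm across, 19 mm high; not to be moved. Origin: centre of its underside
- brush: dark green brush, 192 mm long, lying on the bench; not to be moved. Origin: under its middle
- tan_plate: loose bone plate, 40 x 56 x 8 mm, lying on the bench; not to be moved. Origin: centre of its underside
Things that resemble listed ones, but are neither listed nor needed, are in the scene too. Leave any green look-alike of the wedge_a alone.

How it is judged (in metres and radians):
On the way, in this order (a step that is already met when the one before it is completed fails the run):
1. one loose wedge lies in the slot, thick end at the end stop (((x of wedge_a_tip in the frame of clamp below 0.004 m and x of wedge_a_butt in the frame of clamp above 0.096 m and y of wedge_a in the frame of clamp between -0.035 and -0.005 m and angle between the x axis of wedge_a and the x axis of clamp, either way round below 0.12 rad and angle between wedge_a's own z axis and vertical below 0.06 rad and z of wedge_a in the frame of clamp below 0.018 m) or (x of wedge_b_tip in the frame of clamp below 0.004 m and x of wedge_b_butt in the frame of clamp above 0.096 m and y of wedge_b in the frame of clamp between -0.035 and -0.005 m and angle between the x axis of wedge_b and the x axis of clamp, either way round below 0.12 rad and angle between wedge_b's own z axis and vertical below 0.06 rad and z of wedge_b in the frame of clamp below 0.018 m))), for 0.2 s.
2. the other one is driven in head to tail beside it until the jaw grips the plate (((x of wedge_a_tip in the frame of clamp below 0.004 m and x of wedge_a_butt in the frame of clamp above 0.096 m and y of wedge_a in the frame of clamp between -0.035 and -0.005 m and angle between the x axis of each of wedge_a, wedge_b and the x axis of clamp, either way round below 0.06 rad and angle between each of wedge_a, wedge_b's own z axis and vertical below 0.06 rad and z of each of wedge_a, wedge_b in the frame of clamp below 0.018 m and x of wedge_b_tip in the frame of clamp above 0.055 m and x of wedge_b_butt in the frame of clamp below 0 m and y of wedge_b in the frame of clamp between -0.018 and 0.018 m and contact force between wedge_a and wedge_b above 2 N and contact force between wedge_a and wedge_2 above 2 N) or (x of wedge_b_tip in the frame of clamp below 0.004 m and x of wedge_b_butt in the frame of clamp above 0.096 m and y of wedge_b in the frame of clamp between -0.035 and -0.005 m and angle between the x axis of each of wedge_b, wedge_a and the x axis of clamp, either way round below 0.06 rad and angle between each of wedge_b, wedge_a's own z axis and vertical below 0.06 rad and z of each of wedge_b, wedge_a in the frame of clamp below 0.018 m and x of wedge_a_tip in the frame of clamp above 0.055 m and x of wedge_a_butt in the frame of clamp below 0 m and y of wedge_a in the frame of clamp between -0.018 and 0.018 m and contact force between wedge_b and wedge_a above 2 N and contact force between wedge_b and wedge_2 above 2 N)) and contact force between bone_plate and jaw above 4 N), for 0.2 s.
At the end, for the whole second after the job is handed in: All four wedges flat on the bed, head to tail, the two new ones within 0.06 rad of the board's x: one thick end within 9 mm of the end stop, the other beside it, thin end 55 mm or more past the jaw's near edge; nothing moving. Left alone, the row bears 2 N or more, the jaw on the plate 4 N or more (all of step 2 and x of wedge_1_tip in the frame of clamp below 0.01 m and x of wedge_2_tip in the frame of clamp above 0.085 m and angle between each of wedge_1, wedge_2's own z axis and vertical below 0.06 rad and linear speed of each of wedge_a, wedge_b below 0.01 m/s); the robot touches nothing.
It fails at once if the bone plate is squeezed with more than 45 N (contact force between bone_plate and jaw above 45 N).
It fails at once if another thing on the bench is shifted by more than 3 cm (distance of any of glue_tube, tape_roll, brush, tan_plate from where it was at the start of the episode above 0.03 m).
It also fails if it takes over 67 s, if anything falls off the work surface, if the arm or the gripper's body presses on something with over 40 N, if the wrist force passes 120 N, or if a joint passes its speed limit or range.

ROBOT

A 6-joint arm with a two-finger parallel gripper is mounted at the origin on the work surface; the furniture and walls round the work are solid. World frame = base frame: x ahead of the robot, y to its left, z up, the work surface at z = 0. Lengths are in mm, angles in rad, forces in N, time in s.
With the tool pointing down it reaches from about 300 to 775 mm from the base axis. Payload 14.6 kg.
Tool frame: the origin (TCP) lies midway between the tips of the shut fingers; the grasp point (between the pads) lies 19 mm behind it; z points along the fingers, y is the line along which they close (so a half turn about z gives the same grasp; the last joint's range is limited). The gripper opens to 94 mm and grips with 3 to 60 N. Pads are 16 mm wide; open, the fingers measure 119 mm over their backs; the gripper's body (75 mm by 177 mm) begins 78 mm behind the grasp point.
Start: joints at [1.21, 0.3, 1.521, -0, 1.321, -0.067], TCP at [159.273, 526.423, 205.446] pointing down, gripper open.
Joint ranges: [-3.03, 3.03], [-0.79, 2.21], [0.23, 2.52], [-1.04, 4.18], [0, 3.07], [-2.55, 2.55]. Speed limits (rad/s): [2.22, 2.22, 2.57, 3.14, 3.14, 3.14].

INTERFACE

Orientations are given as [roll, pitch, yaw] about the fixed x, y, z axes, in that order (R = Rz(yaw) Ry(pitch) Rx(roll)).
In Python, from cell import manip gives the robot as it stands.
- The arm moves only by the shell command python3 -m creep 'ROWS' [OPENING] [FORCE]. ROWS is text: rows parted by semicolons, each of 6 numbers parted by spaces: the shift along the tool's x, y, z normalised to -1 to 1, where 1 is 4 cm, then the turn, a rotation vector about the tool's x, y, z normalised to -1 to 1, where 1 is pi rad. In form: dx dy dz ax ay az; .... A call has 1 to 20 rows; each row shifts and turns the commanded pose from where the row before left it, along the tool's axes as they then stand; what a row does not reach is not made up. A row lasts 1/8 s, in which the tool goes at most 62.5 mm and 10.7 degrees, less where a joint would pass 70% of its speed; a pose out of reach is approached as far as the arm can. A call with a number of a shift or a turn outside -1 to 1 is refused whole. A call with a gripper value outside its range is refused whole. OPENING is the closure, from 0 (fully open) to 1 (shut), set as the call begins (- or left out, the last holds). The fingers move at their own pace and stop on an object; FORCE is the grip in N (left out, the last holds). Time passes only in rows, so rows that do not move let the fingers close. It gives the time, the measured TCP pose, the force, the opening and the grip force at its end, in the units of the state.
- manip.read_state(): the state, without advancing time (a new reading comes with each control period).
- manip.camera(name): name is "side" or "top" or "wrist"; returns a dict with "color" (400x640x3 uint8, red, green, blue), "range_z" (400x640 float32, mm along the optical axis (not along the pixel's ray), 0 where there is no reading), "camera_matrix" (3x3 intrinsics, pixels), "T" (4x4, takes a point from camera to world coordinates). Camera axes: x right, y down, z forward; pixel columns grow to the right and rows downward; lengths in mm; the calibration is good to about 2 mm. A picture is of the moment at which its call begins.
- manip.sign_off(): hands the job in; it is judged then, once.
The state is a dict: "clock": time; "joints": joint angles; "qd": joint speeds; "effort": joint torques, N m; "eef_pos": TCP position; "eef_rot": TCP orientation; "wrist_force": force on the tool from outside, world axes, zero at the start; "moment": the same for the moment, N m; "finger_gap": finger opening in mm; "finger_force": force on a finger pad.
Only numpy, scipy, OpenCV 4.12 (cv2) and the standard library are available. Lean on these libraries where they do the work, as an engineer would, in place of code of your own. Each camera call takes 0.05 s, during which the arm holds its last target. There are 200 camera calls.

## Working session

There is one attempt and no reset: what is moved stays moved. The work goes in short steps, Python scripts to look and compute and a shell command to move; the robot and the scene stay as the last step left them, time stands still between calls to the robot, and variables do not carry over. Pictures are saved under pics/ and viewed, at most 14 in all, crops included, and the job is handed in when it is done.

```bash
ls; mkdir -p pics
python3 - <<'E'
from cell import manip
import cv2,numpy as np,pickle
d={}
for n in ("top","side"):
    c=manip.camera(n); d[n]=c
    cv2.imwrite(f"pics/{n}0.png",c["color"][:,:,::-1])
    print(n,c["camera_matrix"].round(1).tolist(),c["T"].round(3).tolist())
pickle.dump(d,open("d0.pkl","wb"))
s=manip.read_state();print(s)
E
```

```text
pics
top [[434.9, 0.0, 324.4], [0.0, 434.9, 201.0], [0.0, 0.0, 1.0]] [[0.001, -0.986, 0.167, 266.359], [-1.0, -0.001, -0.002, -10.814], [0.002, -0.167, -0.986, 1417.458], [0.0, 0.0, 0.0, 1.0]]
side [[373.2, 0.0, 317.7], [0.0, 373.2, 196.5], [0.0, 0.0, 1.0]] [[0.948, -0.215, 0.234, 209.506], [-0.317, -0.6, 0.735, -959.319], [-0.018, -0.771, -0.637, 849.559], [0.0, 0.0, 0.0, 1.0]]
{'clock': 0.1, 'joints': array([ 1.21040344e+00,  3.00362794e-01,  1.52153693e+00,  3.26277605e-07,
        1.32068277e+00, -6.65819164e-02]), 'qd': array([-0.00016131, -0.00165947, -0.0020968 ,  0.0004753 ,  0.00190837,
       -0.00275641]), 'effort': array([ 3.57524950e-04, -5.32646298e+01, -3.53278077e+01,  7.09829153e-02,
        2.35553063e-02, -4.54763233e-05]), 'eef_pos': array([159.19011313, 526.20961362, 204.96441258]), 'eef_rot': array([-3.14060503e+00, -6.61722406e-05,  2.84778157e+00]), 'wrist_force': array([-0.05979714, -0.08122452,  0.17501201]), 'moment': array([-0.06744658, -0.04802209, -0.0314466 ]), 'finger_force': 0.0, 'finger_gap': 94.08298088643937}
```

View pics/top0.png

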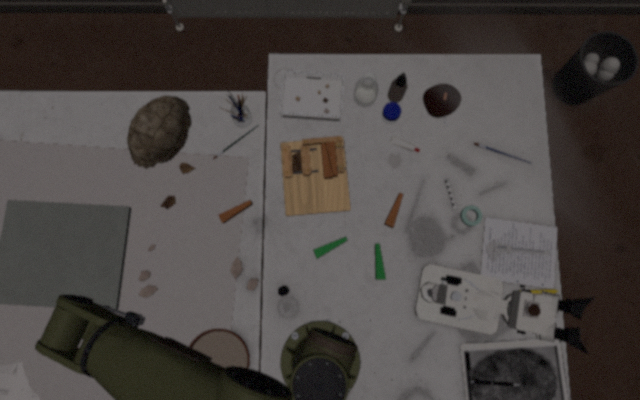

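The top view shows the clamp around (315,175), loose brown wedges at (394,210) and (236,211), and green look-alikes at (330,246) and (379,262).

```bash
cat > h.py <<'E'
import cv2,numpy as np
from scipy.spatial.transform import Rotation as R
def ray(c,uv,z):
    K,T=c["camera_matrix"],c["T"]
    uv=np.atleast_2d(uv).astype(float)
    d=(np.c_[uv,np.ones(len(uv))]@np.linalg.inv(K).T)@T[:3,:3].T
    o=T[:3,3]; return (o+d*((z-o[2])/d[:,2])[:,None])
def cloud(c):
    K,T=c["camera_matrix"],c["T"]; r=c["range_z"]
    v,u=np.mgrid[:r.shape[0],:r.shape[1]]
    P=np.stack([(u-K[0,2])/K[0,0]*r,(v-K[1,2])/K[1,1]*r,r],-1)
    return P@T[:3,:3].T+T[:3,3]
def shift(dw,rpy):  # world shift mm -> normalised tool rows units
    return R.from_euler('xyz',rpy).inv().apply(dw)/40
E
python3 - <<'E'
import pickle; from h import *
d=pickle.load(open("d0.pkl","rb"));c=d["top"]
P=cloud(c)
hsv=cv2.cvtColor(c["color"],cv2.COLOR_RGB2HSV)
for u,v in [(394,210),(236,211),(250,230),(330,330-50),(315,200)]:
    print((u,v),hsv[v,u],P[v-1:v+2,u-1:u+2].mean((0,1)).round(1))
m=((hsv[...,0]<16)&(hsv[...,1]>120)&(hsv[...,2]>50)).astype(np.uint8)
cs,_=cv2.findContours(m,cv2.RETR_EXTERNAL,cv2.CHAIN_APPROX_NONE)
for k in cs:
    if cv2.contourArea(k)>60: 
        r=cv2.minAreaRect(k); print("c",cv2.contourArea(k),[np.round(x,1) for x in r])
im=c["color"][120:300,190:430,::-1]
def br(i): return np.clip(i.astype(float)*2,0,255).astype(np.uint8)
a=cv2.resize(br(c["color"][130:220,270:360,::-1]),(540,540),interpolation=cv2.INTER_CUBIC)
cv2.imwrite("pics/clamp0.png",a)
cv2.imwrite("pics/side0b.png",br(d["side"]["color"][:,:,::-1]))
E
```

```text
(394, 210) [ 10 149  84] [ 449.7 -213.3  181.9]
(236, 211) [ 12 162  77] [468.  271.7  29. ]
(250, 230) [ 23  10 101] [409.4 229.4   1.7]
(330, 280) [  8  10 104] [249.1 -31.6   0.3]
(315, 200) [ 17 101 116] [506.7  17.4  15.2]
c 159.5 [array([235.7, 210.9]), array([ 7.6, 33.5]), np.float64(63.4)]
c 140.0 [array([395.3, 209.9]), array([ 7.2, 32.8]), np.float64(25.6)]
c 493.5 [array([330.5, 157.9]), array([39.2, 18.2]), np.float64(84.5)]
```

View pics/clamp0.png

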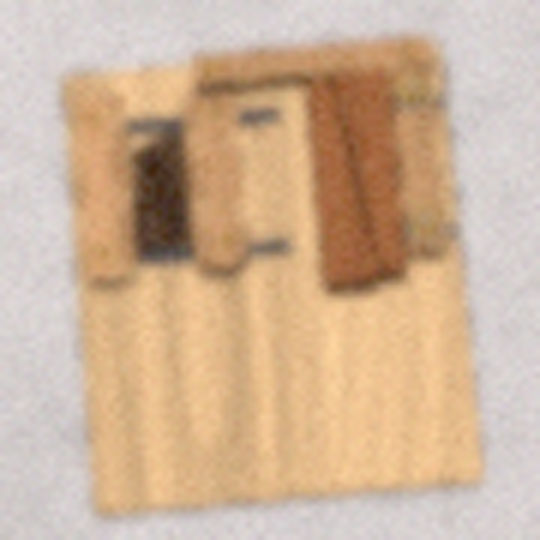

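View pics/side0b.png

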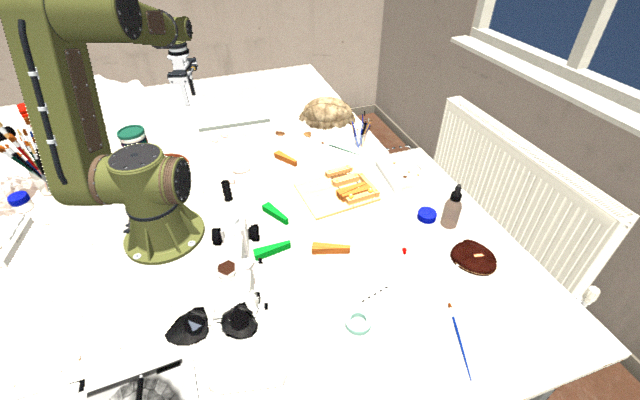

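The clamp crop shows the board's near corners at about (286,216) and (351,211) in full-image pixels, the packed wedges at the right, and the empty slot between them and the jaw. The side view shows the loose wedges at about (285,158) and (331,249), with nothing near either of them.

```bash
cat >> h.py <<'E'
def brown(c):
    hsv=cv2.cvtColor(c["color"],cv2.COLOR_RGB2HSV)
    m=((hsv[...,0]<16)&(hsv[...,1]>120)&(hsv[...,2]>35)).astype(np.uint8)
    return cv2.morphologyEx(m,cv2.MORPH_OPEN,np.ones((3,3)))
def wedge(c,near,z=28,m=None):
    """coarse pose of the wedge whose mask centroid is nearest 'near' (world xy)"""
    m=brown(c) if m is None else m
    best=None
    for k in cv2.findContours(m,cv2.RETR_EXTERNAL,cv2.CHAIN_APPROX_NONE)[0]:
        if cv2.contourArea(k)<60: continue
        Q=ray(c,k[:,0,:],z)[:,:2]; e=np.hypot(*(Q.mean(0)-near))
        if best is None or e<best[0]: best=(e,Q)
    Q=best[1].astype(np.float32)
    ctr,(w,h),_=cv2.minAreaRect(Q)
    vx,vy,_,_=cv2.fitLine(Q,cv2.DIST_L2,0,.1,.1).ravel(); a=np.array([vx,vy]);n=np.array([-vy,vx])
    s=(Q-ctr)@a;t=(Q-ctr)@n
    wid=lambda lo,hi:np.ptp(t[(s>lo)&(s<hi)])
    L=s.max()
    if wid(.4*L,.85*L)<wid(-.85*L,-.4*L): a=-a   # a points to the thick end
    box=cv2.boxPoints(cv2.minAreaRect(Q))
    return np.round(ctr,1),round(float(np.degrees(np.arctan2(a[1],a[0]))),1),np.round([w,h],1),Q
E
python3 - <<'E'
import pickle; from h import *; from cell import manip
d=pickle.load(open("d0.pkl","rb"));c=d["top"]
for n in [(468,271),(450,-180)]:
    for nm in ("top","side"):print(nm,wedge(d[nm],n)[:3])
nl,nr=ray(c,[(285.8,215.8),(350.8,210.8)],14)[:,:2];print("near corners",nl,nr)
y=(nl-nr)/np.linalg.norm(nl-nr);print("len",np.linalg.norm(nl-nr),"yaw",np.degrees(np.arctan2(y[1],y[0]))-90, "centre",(nl+nr)/2+125*np.array([y[1],-y[0]]))
w=manip.camera("wrist");s=manip.read_state()
X=R.from_euler('xyz',s["eef_rot"]).as_matrix()
print("cam in tool R",(X.T@w["T"][:3,:3]).round(3),"t",X.T@(w["T"][:3,3]-s["eef_pos"]),w["camera_matrix"][0,0])
E
```

```text
top (array([467.9, 274.1]), 119.9, array([ 25. , 104.1]))
side (array([464.2, 256.9]), 114.0, array([ 43.1, 132.9]))
top (array([ 470.2, -241.1]), 158.1, array([ 22.9, 101.7]))
side (array([ 471.6, -249.6]), 158.9, array([ 43.9, 110.2]))
near corners [454.64174463 112.22961642] [471.38280524 -99.43480833]
len 212.3254384478319 yaw 4.522250159441853 centre [587.62312367  16.25318295]
cam in tool R [[ 0.002 -0.972 -0.236]
 [ 1.     0.002 -0.   ]
 [ 0.    -0.236  0.972]] t [  67.55470165    0.92512701 -179.60456152] 308.8610992785176
```

```bash
python3 -m creep '-.922 -.379 .137 0 0 0;-.922 -.379 .137 0 0 0;-.922 -.379 .137 0 0 0;-.922 -.379 .137 0 0 0;-.922 -.379 .137 0 0 0;-.922 -.379 .137 0 0 0;-.922 -.379 .137 0 0 0;-.922 -.379 .137 0 0 0;-.922 -.379 .137 0 0 0;-.922 -.379 .137 0 0 0;0 0 0 0 0 .048;0 0 0 0 0 .048;0 0 0 0 0 .048;0 0 0 0 0 .048;0 0 0 0 0 .048;0 0 0 0 0 0;0 0 0 0 0 0'
cat > look.py <<'E'
from h import *; from cell import manip; import sys,pickle
w=manip.camera("wrist"); s=manip.read_state()
print("eef",s["eef_pos"].round(1),np.degrees(s["eef_rot"]).round(2),s["wrist_force"].round(1),s["clock"])
pickle.dump(w,open(sys.argv[1]+".pkl","wb"))
cv2.imwrite(f"pics/{sys.argv[1]}.png",np.clip(w["color"][:,:,::-1].astype(float)*1.8,0,255).astype(np.uint8))
if len(sys.argv)>3:
    P=wedge(w,np.array([float(sys.argv[2]),float(sys.argv[3])]))
    print(P[:3])
E
python3 look.py w1 468 274
```

```text
clock: 2.28
eef_pos: [468.3, 274.5, 150.5]
eef_rot: [-3.141, -0.0, 2.097]
wrist_force: [-0.4, 0.5, 0.7]
finger_gap: 93.7
finger_force: 0.0
eef [468.4 274.5 150.6] [-179.99    0.    120.13] [-0.5  0.4  0.2] 2.325
(array([472. , 277.1]), 121.0, array([ 28. , 113.1]))
```

View pics/w1.png

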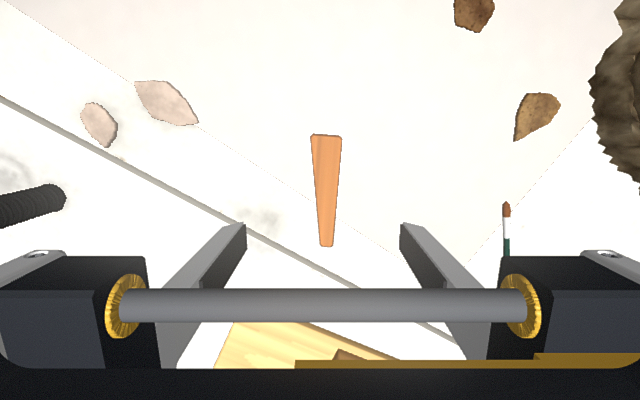

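The wrist view shows the wedge with its thick end up at about (326,136) and its thin end at (326,245), so the thick end points along tool +x.

```bash
cat >> h.py <<'E'
def fit(c,near,z=28):
    """fit long sides & ends -> pose of wedge frame"""
    ctr,_,_,Q=wedge(c,np.array(near),z)
    _,yaw,_,_=wedge(c,np.array(near),z)
    a=np.radians(yaw);u=np.array([np.cos(a),np.sin(a)]);n=np.array([-u[1],u[0]])
    s=(Q-ctr)@u;t=(Q-ctr)@n
    s0,s1=np.percentile(s,[1,99]); L=s1-s0
    mid=(s>s0+.12*L)&(s<s1-.12*L)
    A=[np.polyfit(s[mid&sg],t[mid&sg],1) for sg in (t>0,t<0)]
    g=lambda p:yaw+np.degrees(np.arctan(p[0]))
    m=(A[0]+A[1])/2
    ang=np.radians(yaw)+np.arctan(m[0])
    thin=ctr+s0*u+np.polyval(m,s0)*n; butt=ctr+s1*u+np.polyval(m,s1)*n
    w=[np.polyval(A[0],x)-np.polyval(A[1],x) for x in (s0,s1)]
    return dict(left=g(A[0]),right=g(A[1]),mid=np.degrees(ang),thin=thin,butt=butt,L=L,w=w)
E
python3 - <<'E'
from h import *;import pickle
w=pickle.load(open("w1.pkl","rb"))
f=fit(w,(472,277));print(f)
m=np.radians(f["mid"]);u=np.array([np.cos(m),np.sin(m)])
c=(f["thin"]+f["butt"])/2
print("grasp",c-42*u, "d",shift(np.r_[c-42*u-[468.4,274.5],0],[np.pi,0,np.radians(120.13)]))
E
```

```text
{'left': np.float64(124.98943090714582), 'right': np.float64(116.03266290663447), 'mid': np.float64(120.50804742317669), 'thin': array([500.70520445, 228.38449536]), 'butt': array([443.32692219, 325.76221091]), 'L': np.float64(113.02099362703568), 'w': [np.float64(11.03802517890442), np.float64(28.743408074213004)]}
grasp [493.33775716 240.88792276] d [-1.03971385e+00  1.17408583e-01  1.43784046e-17]
```

```bash
python3 -m creep '-.52 .06 .7 0 0 0;-.52 .06 .7 0 0 0;0 0 .7 0 0 0;0 0 .7 0 0 0;0 0 .5 0 0 0;0 0 .24 0 0 0;0 0 .1 0 0 0;0 0 0 0 0 0;0 0 0 0 0 0;0 0 0 0 0 0' 0
python3 -m creep '0 0 0 0 0 0;0 0 0 0 0 0;0 0 0 0 0 0;0 0 0 0 0 0;0 0 0 0 0 0;0 0 0 0 0 0;0 0 0 0 0 0;0 0 0 0 0 0' 1 25
```

```text
clock: 3.58
eef_pos: [493.5, 241.0, 5.5]
eef_rot: [3.141, 0.0, 2.094]
wrist_force: [0.1, -1.2, -0.1]
finger_gap: 94.0
finger_force: 0.0
clock: 4.58
eef_pos: [493.3, 240.9, 5.0]
eef_rot: [-3.142, -0.0, 2.094]
wrist_force: [1.0, 0.7, -0.2]
finger_gap: 17.4
finger_force: 8.0
```

```bash
python3 -m creep '0 0 -.5 0 0 0;0 0 -.75 0 0 0;-.4 -.69 -.75 0 0 0;-.4 -.69 -.75 0 0 0;-.4 -.69 -.75 0 0 0;-.4 -.69 -.25 0 0 0;0 0 0 0 0 .0586;0 0 0 0 0 .0586;0 0 0 0 0 .0586;0 0 0 0 0 .0586;0 0 0 0 0 .0586;0 0 0 0 0 .0586;0 0 0 0 0 .0586;0 0 0 0 0 .0586;0 0 0 0 0 .0586;0 0 0 0 0 .0586;0 0 0 0 0 .0586;0 0 0 0 0 0;0 0 0 0 0 0;0 0 0 0 0 0'
python3 look.py w2
```

```text
clock: 7.08
eef_pos: [429.6, 130.3, 155.0]
eef_rot: [3.142, 0.0, 0.071]
wrist_force: [-0.3, 0.3, -0.0]
finger_gap: 17.2
finger_force: 24.9
eef [429.6 130.3 155.1] [-180.     -0.      4.04] [-0.4  0.3 -0.6] 7.125
```

View pics/w2.png

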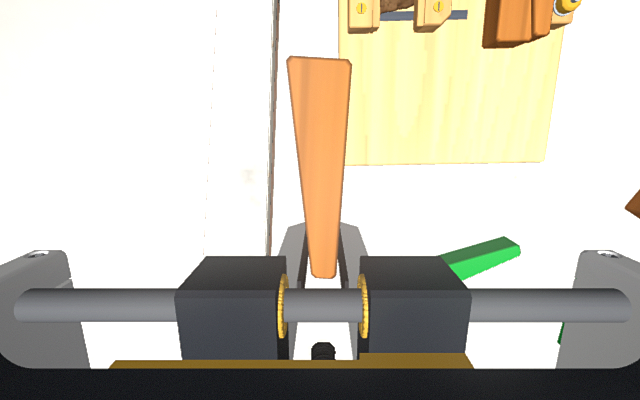

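The wrist view shows the held wedge straight along tool x. The board's near-right corner is at (547,162), and the slot lies between the jaw's edge at (452,25) and wedge 2 at (485,45). I'll move forward for a complete view of the slot.

```bash
python3 -m creep '.75 -.2 0 0 0 0;.75 -.2 0 0 0 0;.75 -.2 0 0 0 0;0 0 0 0 0 0;0 0 0 0 0 0;0 0 0 0 0 0'
python3 look.py w3
```

```text
clock: 7.88
eef_pos: [517.2, 160.3, 155.2]
eef_rot: [3.142, -0.0, 0.069]
wrist_force: [0.7, -0.8, -1.8]
finger_gap: 17.0
finger_force: 24.9
eef [517.3 160.3 155.3] [-1.80e+02 -1.00e-02  3.95e+00] [-0.1 -0.2 -0.7] 7.925
```

View pics/w3.png

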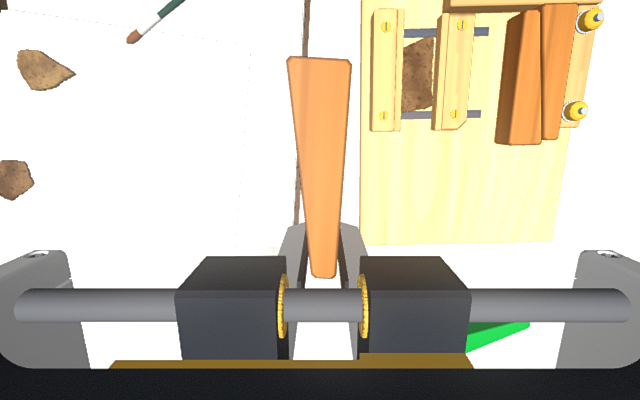

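The picture shows the whole clamp: near corners (361,245) and (553,243), jaw around (455,70), wedges 1 and 2 around (540,75). I'll zoom in for the edges.

Run:
```python
from h import *;import pickle
w=pickle.load(open("w3.pkl","rb"))
a=np.clip(w["color"][0:148,430:600,::-1].astype(float)*1.3,0,255).astype(np.uint8)
cv2.imwrite("pics/z3.png",cv2.resize(a,None,fx=4,fy=4,interpolation=cv2.INTER_CUBIC))
b=ray(w,[(361,245),(553,243)],14)[:,:2];print(b)
y=b[0]-b[1];print(np.linalg.norm(y),np.degrees(np.arctan2(y[1],y[0]))-90)
```

```text
[[456.96904346 113.73518688]
 [474.32632252 -98.41876602]]
212.86280762711817 4.677210852460831
```

View pics/z3.png

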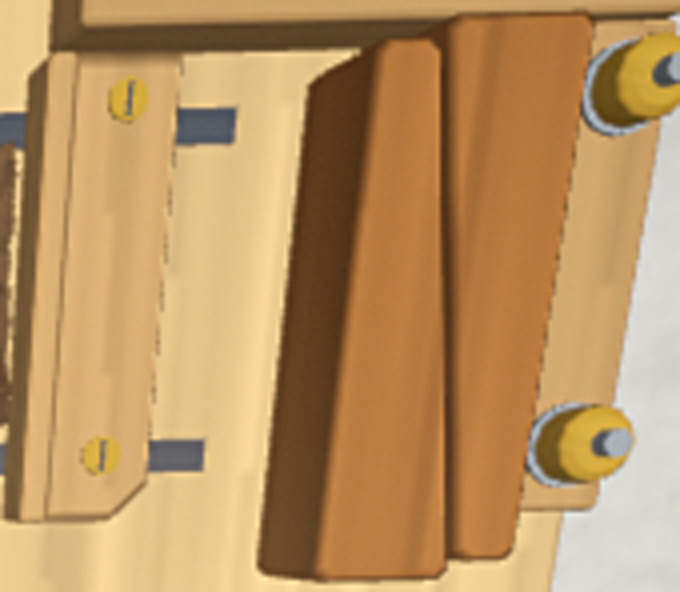

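The crop shows wedge 2's slot face (foot from (308,88) to (262,565), top edge from (375,50) to (320,578)), the jaw's right top edge from (180,55) to (148,480), and the end stop's foot at row 50.

```bash
cat > cl.py <<'E'
from h import *;import pickle
w=pickle.load(open("w3.pkl","rb"))
q=lambda p,z:ray(w,np.array(p)/4+[430,0],z)[:,:2]
b=ray(w,[(361,245),(553,243)],14)[:,:2]
yaw=np.arctan2(*(b[0]-b[1])[::-1])-np.pi/2
X=np.array([np.cos(yaw),np.sin(yaw)]);Y=np.array([-X[1],X[0]])
O=b.mean(0)+125*X
tb=lambda P:np.c_[(P-O)@X,(P-O)@Y].round(1)
if __name__=="__main__":
    print("O",O,np.degrees(yaw))
    print("w2 foot",tb(q([(308,88),(262,565)],14)).tolist())
    print("w2 top",tb(q([(375,50),(320,578)],42)).tolist())
    print("jaw R top",tb(q([(180,55),(148,480)],36)).tolist(),"jaw near",tb(q([(50,518),(110,518)],36)).tolist())
    print("stop",tb(q([(60,50),(340,50)],14)).tolist())
    print("w1 butt right",tb(q([(590,20),(512,555)],42)).tolist())
    s=pickle.load(open("w3.pkl","rb"))
E
python3 cl.py
python3 - <<'E'
from h import *;import pickle
w=pickle.load(open("w3.pkl","rb"))
# held wedge top is at ~ TCP z + 23
print(ray(w,[(288,59),(351,61),(310,277),(336,277)],155.3+23)[:,:2])
E
```

```text
O [590.23142032  17.85097217] 4.677210852460828
w2 foot [[97.5, -26.7], [-12.9, -29.2]]
w2 top [[96.9, -24.8], [-14.3, -27.7]]
jaw R top [[98.2, 14.0], [8.4, 12.0]] jaw near [[-0.0, 34.3], [-0.2, 20.2]]
stop [[106.2, 32.2], [105.5, -33.1]]
w1 butt right [[102.1, -69.6], [-9.5, -71.8]]
[[613.60736207 183.94690406]
 [614.8274526  154.29036391]
 [501.94353341 166.75530173]
 [502.9624811  152.32114543]]
```

```bash
python3 -m creep '0 0 0 0 0 -.0267;-.344 .811 .2 0 0 0;-.344 .811 .2 0 0 0;-.344 .811 .2 0 0 0;-.344 .811 .2 0 0 0;-.344 .811 .2 0 0 0;0 0 .8 0 0 0;0 0 .6 0 0 0;0 0 .5 0 0 0;0 0 0 0 0 0;0 0 0 0 0 0;0 0 0 0 0 0'
python3 look.py w4
```

```text
clock: 9.43
eef_pos: [474.9, -10.4, 40.0]
eef_rot: [3.141, -0.002, 0.153]
wrist_force: [-0.4, 0.5, -0.7]
finger_gap: 17.0
finger_force: 24.9
eef [474.8 -10.4  39.9] [ 1.7998e+02 -8.0000e-02  8.7500e+00] [ 0.4 -0.4 -0.7] 9.475
```

View pics/w4.png

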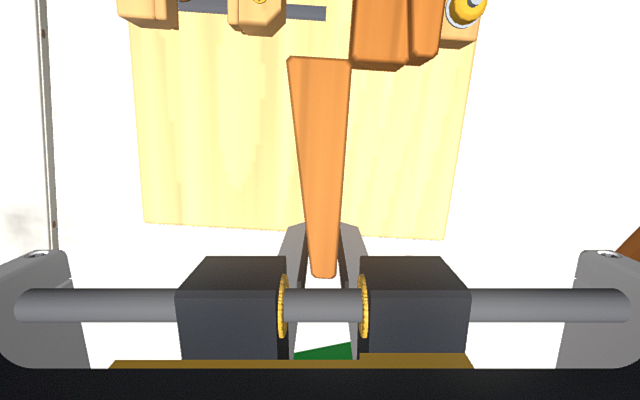

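The held wedge's right thick corner is at (351,61), and wedge 2's near-left corner is at about (353,63), with the jaw to the left around (258,30).

Run:
```python
from h import *;import pickle
w=pickle.load(open("w4.pkl","rb"))
yaw=np.radians(5.8);X=np.array([np.cos(yaw),np.sin(yaw)]);Y=np.array([-X[1],X[0]]);O=np.array([590,20.3])
tb=lambda p,z:np.c_[(ray(w,p,z)[:,:2]-O)@X,(ray(w,p,z)[:,:2]-O)@Y].round(1).tolist()
print("held",tb([(288,59),(351,61),(336,277),(310,277)],63))
print("near corners",tb([(144,222),(444,240)],14))
print("w2 foot",tb([(350,60),(352,5)],14),"top?",tb([(356,66)],42))
print("jaw r",tb([(285,14)],36),"jaw near",tb([(232,26),(270,33)],36))
c=w["color"][50:76,340:372];print(cv2.cvtColor(c,cv2.COLOR_RGB2HSV)[::3,::2,2])
```

```text
held [[-20.8, 3.1], [-20.1, -26.6], [-132.0, -26.6], [-132.8, -12.2]]
near corners [[-122.9, 106.2], [-125.2, -105.0]]
w2 foot [[-10.5, -29.7], [20.0, -28.7]] top? [[-18.6, -31.1]]
jaw r [[6.4, 8.3]] jaw near [[-1.0, 36.8], [-3.3, 16.2]]
[[177 173 174 177 160  70  89 131 140 138 136 135 134 135 137 136]
 [176 173 174 178 138  71  95 133 139 137 135 136 135 137 137 137]
 [177 174 175 179 118  72  89 109 123 137 134 133 134 135 136 135]
 [ 93  92  97  98  74  72  69  83 101 103 104 105 107 110 114 116]
 [137 137 139 123 102  74  68  66  69  70  69  67  66  66  66  68]
 [137 137 137 141 128 102  67  68  67  65  67  68  70  71  68  68]
 [136 137 139 140 142  98  83  74  73  67  66  61  61  60  61  66]
 [137 138 139 140 139  89 188 185 184 183 182 186 188 184 178 178]
 [138 138 139 141 135  87 186 183 182 179 180 182 184 178 173 174]]
```

```bash
python3 -m creep '0 0 .3 0 0 0;0 0 .2 0 0 0;0 0 0 0 0 0;.3 .015 0 0 0 0;.3 .015 0 0 0 0;.3 .015 0 0 0 0;0 0 0 0 0 0'
python3 -m creep '.2 .01 0 0 0 0;.2 .01 0 0 0 0;.2 .01 0 0 0 0;.2 .01 0 0 0 0;.2 .01 0 0 0 0;0 0 0 0 0 0'
```

```text
clock: 10.35
eef_pos: [511.0, -6.5, 18.9]
eef_rot: [3.142, -0.0, 0.153]
wrist_force: [-0.8, -1.3, -0.6]
finger_gap: 16.9
finger_force: 24.9
clock: 11.1
eef_pos: [550.5, -2.5, 18.9]
eef_rot: [3.142, -0.0, 0.153]
wrist_force: [0.0, -0.3, -0.7]
finger_gap: 17.5
finger_force: 24.9
```

```bash
python3 -m creep '.18 .009 0 0 0 0;.18 .009 0 0 0 0;0 0 0 0 0 0'
python3 -m creep '0 0 0 0 0 0;0 0 0 0 0 0;0 0 0 0 0 0;0 0 0 0 0 0;-.3 -.015 0 0 0 0;-.3 -.015 0 0 0 0;-.25 -.01 0 0 0 0;0 0 0 0 0 0' .6
python3 -m creep '0 0 0 0 0 0;0 0 0 0 0 0;0 0 0 0 0 0;0 0 0 0 0 0;0 0 0 0 0 0' 1
python3 -m creep '.2 .01 0 0 0 0;.1 .005 0 0 0 0;.1 .005 0 0 0 0;0 0 0 0 0 0'
```

```text
clock: 11.48
eef_pos: [564.9, -1.0, 19.0]
eef_rot: [3.142, -0.0, 0.153]
wrist_force: [-0.4, 0.0, 0.2]
finger_gap: 17.2
finger_force: 24.9
clock: 12.48
eef_pos: [530.0, -4.7, 19.2]
eef_rot: [3.142, 0.0, 0.152]
wrist_force: [0.0, 0.3, 1.2]
finger_gap: 38.0
finger_force: 0.0
clock: 13.1
eef_pos: [530.6, -4.7, 19.0]
eef_rot: [-3.142, 0.0, 0.153]
wrist_force: [-0.1, 0.2, -1.3]
finger_gap: 0.4
finger_force: 0.0
clock: 13.6
eef_pos: [546.7, -3.0, 18.9]
eef_rot: [-3.142, 0.0, 0.153]
wrist_force: [0.1, -0.3, -0.6]
finger_gap: 0.4
finger_force: 0.0
```

```bash
python3 -m creep '.1 .005 0 0 0 0;.1 .005 0 0 0 0;.1 .005 0 0 0 0;.1 .005 0 0 0 0;.1 .005 0 0 0 0;0 0 0 0 0 0'
python3 -m creep '.05 .003 0 0 0 0;.05 .003 0 0 0 0;0 0 0 0 0 0'
python3 -m creep '.025 .001 0 0 0 0;.025 .001 0 0 0 0;0 0 0 0 0 0'
```

```text
clock: 14.35
eef_pos: [566.7, -0.9, 19.0]
eef_rot: [-3.142, -0.0, 0.153]
wrist_force: [0.1, 0.6, 0.5]
finger_gap: 0.4
finger_force: 0.0
clock: 14.72
eef_pos: [570.5, -0.6, 19.0]
eef_rot: [-3.142, 0.0, 0.153]
wrist_force: [-0.7, 0.4, 0.6]
finger_gap: 0.5
finger_force: 0.2
clock: 15.1
eef_pos: [570.9, -0.5, 18.8]
eef_rot: [-3.141, 0.004, 0.153]
wrist_force: [-13.3, -1.3, 7.6]
finger_gap: 0.1
finger_force: 6.5
```

```bash
python3 -m creep '-.2 0 0 0 0 0;-.1 0 -.3 0 0 0;0 0 -.8 0 0 0;-.44 .79 -.6 0 0 0;-.44 .79 -.6 0 0 0;-.44 .79 -.6 0 0 0;-.44 .79 -.4 0 0 0;-.44 .79 0 0 0 0;-.44 .79 0 0 0 0;-.44 .79 0 0 0 0;0 0 0 0 0 .057;0 0 0 0 0 .057;0 0 0 0 0 .057;0 0 0 0 0 0;0 0 0 0 0 0;0 0 0 0 0 0' 0
python3 look.py w5 470 -241
python3 - <<'E'
from h import *;import pickle
w=pickle.load(open("w5.pkl","rb"))
print(fit(w,(470,-241)))
E
```

```text
clock: 17.1
eef_pos: [472.5, -239.5, 151.2]
eef_rot: [3.142, -0.0, -0.382]
wrist_force: [-0.4, -0.1, -0.2]
finger_gap: 93.9
finger_force: 0.0
eef [ 472.5 -239.5  151.2] [ 1.800e+02 -1.000e-02 -2.193e+01] [-0.8  0.4  0.4] 17.15
(array([ 475.9, -241.1]), 158.5, array([ 28.2, 113.5]))
{'left': np.float64(162.6006508730139), 'right': np.float64(153.65134167140178), 'mid': np.float64(158.12370580388387), 'thin': array([ 528.66279902, -262.10957717]), 'butt': array([ 423.26161501, -219.78922091]), 'L': np.float64(113.57757577485384), 'w': [np.float64(10.9373689415028), np.float64(28.71452579879199)]}
```

View pics/w5.png

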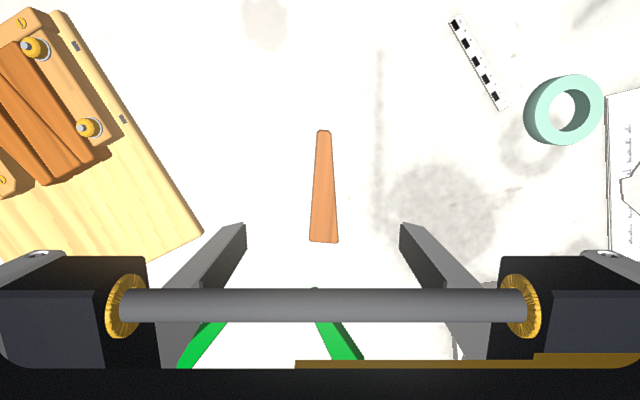

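The picture shows the second wedge with its thin end up at (323,131) and its thick end at (323,242), aligned with the tool. The green pieces are well behind it.

```bash
python3 -m creep '-.39 0 .7 0 0 0;-.39 0 .7 0 0 0;0 0 .7 0 0 0;0 0 .7 0 0 0;0 0 .5 0 0 0;0 0 .25 0 0 0;0 0 .1 0 0 0;0 0 0 0 0 0;0 0 0 0 0 0' 0
python3 -m creep '0 0 0 0 0 0;0 0 0 0 0 0;0 0 0 0 0 0;0 0 0 0 0 0;0 0 0 0 0 0;0 0 0 0 0 0;0 0 0 0 0 0;0 0 0 0 0 0' 1 25
```

```text
clock: 18.27
eef_pos: [443.9, -228.1, 5.7]
eef_rot: [3.141, -0.001, -0.384]
wrist_force: [-0.3, 0.7, -0.3]
finger_gap: 94.0
finger_force: 0.0
clock: 19.27
eef_pos: [443.5, -227.9, 5.0]
eef_rot: [3.142, 0.0, -0.385]
wrist_force: [-0.5, -0.2, 0.9]
finger_gap: 28.7
finger_force: 24.9
```

```bash
python3 -m creep '0 0 -.5 0 0 0;0 0 -.8 0 0 0;0 0 -.7 0 0 0;0 0 0 0 0 -.0447;0 0 0 0 0 -.0447;0 0 0 0 0 -.0447;0 0 0 0 0 -.0447;.268 -.777 0 0 0 0;.268 -.777 0 0 0 0;.268 -.777 0 0 0 0;.268 -.777 0 0 0 0;.268 -.777 0 0 0 0;.268 -.777 0 0 0 0;.268 -.777 0 0 0 0;0 0 .6 0 0 0;0 0 .5 0 0 0;0 0 0 0 0 0;0 0 0 0 0 0;0 0 0 0 0 0'
python3 look.py w6
```

```text
clock: 21.65
eef_pos: [479.5, -0.6, 41.9]
eef_rot: [3.141, -0.001, 0.177]
wrist_force: [-0.1, -0.1, -0.6]
finger_gap: 28.8
finger_force: 24.9
eef [479.4  -0.6  41.8] [ 1.7998e+02 -6.0000e-02  1.0140e+01] [ 0.2  0.5 -0.6] 21.7
```

View pics/w6.png

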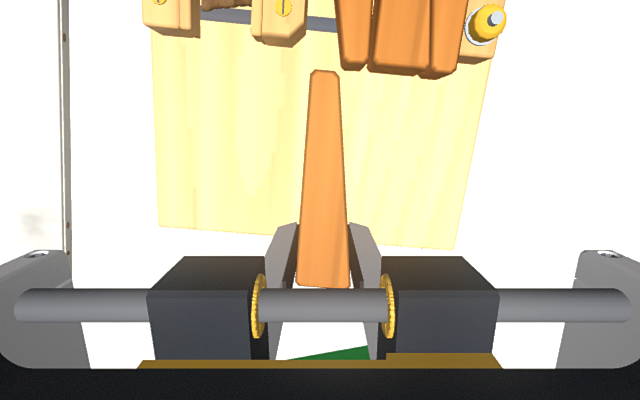

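Wedge a is in the slot, its thin end at about (345-367,68), flush with wedge 2. Held wedge b's thin end is at (311-338,72), and the jaw's right edge is at (305,30).

Run:
```python
from h import *;import pickle
w=pickle.load(open("w6.pkl","rb"))
yaw=np.radians(5.8);X=np.array([np.cos(yaw),np.sin(yaw)]);Y=np.array([-X[1],X[0]]);O=np.array([590,20.3])
tb=lambda p,z:np.c_[(ray(w,p,z)[:,:2]-O)@X,(ray(w,p,z)[:,:2]-O)@Y].round(1).tolist()
print("held",tb([(311,72),(338,72),(350,287),(298,287)],65))
print("jaw r",tb([(305,28)],36),"bevel near",tb([(293,42)],36))
print("a foot left",tb([(344,69),(336,20)],14))
a=np.clip(w["color"][0:110,240:400,::-1].astype(float)*1.3,0,255).astype(np.uint8)
cv2.imwrite("pics/z6.png",cv2.resize(a,None,fx=4,fy=4,interpolation=cv2.INTER_CUBIC))
```

```text
held [[-20.7, 3.5], [-19.7, -9.3], [-131.7, -26.1], [-134.0, 3.0]]
jaw r [[5.8, 9.6]] bevel near [[-1.7, 15.8]]
a foot left [[-9.8, -14.7], [17.5, -7.3]]
```

View pics/z6.png

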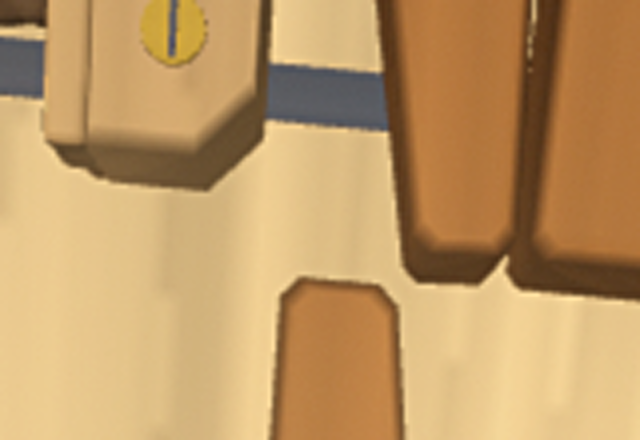

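```bash
python3 -m creep '0 0 .3 0 0 0;0 0 .26 0 0 0;0 0 0 0 0 0;.25 .019 0 0 0 0;.25 .019 0 0 0 0;.25 .019 0 0 0 0;.25 .019 0 0 0 0;0 0 0 0 0 0'
python3 -m creep '.2 -.011 0 0 0 0;.2 -.011 0 0 0 0;.2 -.011 0 0 0 0;0 0 0 0 0 0'
```

```text
clock: 22.7
eef_pos: [519.5, 3.7, 18.5]
eef_rot: [3.141, -0.0, 0.177]
wrist_force: [-0.4, 0.0, -0.8]
finger_gap: 28.9
finger_force: 24.9
clock: 23.2
eef_pos: [542.9, 9.3, 18.6]
eef_rot: [3.142, -0.0, 0.177]
wrist_force: [0.5, 1.1, -1.2]
finger_gap: 29.0
finger_force: 24.9
```

```bash
python3 -m creep '.15 -.008 0 0 0 0;.15 -.008 0 0 0 0;0 0 0 0 0 0'
python3 -m creep '0 0 0 0 0 0;0 0 0 0 0 0;0 0 0 0 0 0;0 0 0 0 0 0;-.3 -.02 0 0 0 0;-.4 -.03 0 0 0 0;-.4 -.03 0 0 0 0;0 0 0 0 0 0' .5
python3 -m creep '0 0 0 0 0 0;0 0 0 0 0 0;0 0 0 0 0 0;0 0 0 0 0 0;0 0 0 0 0 0;0 0 0 0 0 0' 1
```

```text
clock: 23.58
eef_pos: [554.5, 11.9, 18.7]
eef_rot: [3.142, -0.0, 0.177]
wrist_force: [0.8, 0.2, -0.8]
finger_gap: 29.0
finger_force: 24.9
clock: 24.58
eef_pos: [509.2, 7.2, 18.7]
eef_rot: [-3.141, 0.0, 0.177]
wrist_force: [-0.3, 0.2, -0.1]
finger_gap: 47.2
finger_force: 0.0
clock: 25.32
eef_pos: [510.2, 7.3, 18.7]
eef_rot: [-3.142, -0.0, 0.177]
wrist_force: [0.0, -1.1, -0.5]
finger_gap: 0.7
finger_force: 0.0
```

```bash
python3 -m creep '.2 .015 0 0 0 0;.1 .008 0 0 0 0;.1 .008 0 0 0 0;.05 .004 0 0 0 0;.05 .004 0 0 0 0;0 0 0 0 0 0'
python3 -m creep '.05 .002 0 0 0 0;.05 .002 0 0 0 0;.05 .002 0 0 0 0;0 0 0 0 0 0'
```

```text
clock: 26.08
eef_pos: [530.3, 9.2, 18.7]
eef_rot: [3.142, -0.0, 0.177]
wrist_force: [-0.2, -0.7, -0.2]
finger_gap: 0.2
finger_force: 0.0
clock: 26.58
eef_pos: [536.3, 10.0, 18.6]
eef_rot: [3.142, -0.0, 0.177]
wrist_force: [0.1, -0.1, -0.8]
finger_gap: 0.4
finger_force: 0.0
```

```bash
python3 -m creep '.05 .002 0 0 0 0;.05 .002 0 0 0 0;0 0 0 0 0 0'
python3 -m creep '.05 .002 0 0 0 0;.025 .001 0 0 0 0;0 0 0 0 0 0'
python3 -m creep '.025 .001 0 0 0 0;.025 .001 0 0 0 0;0 0 0 0 0 0'
```

```text
clock: 26.95
eef_pos: [539.8, 10.7, 18.5]
eef_rot: [-3.141, 0.001, 0.177]
wrist_force: [-4.1, 1.1, 2.3]
finger_gap: 0.5
finger_force: 2.2
clock: 27.32
eef_pos: [542.0, 11.2, 18.4]
eef_rot: [-3.141, 0.003, 0.177]
wrist_force: [-9.6, 1.3, 5.0]
finger_gap: 0.7
finger_force: 4.8
clock: 27.7
eef_pos: [543.4, 11.5, 18.3]
eef_rot: [-3.141, 0.004, 0.177]
wrist_force: [-14.9, 1.5, 8.0]
finger_gap: 0.3
finger_force: 6.7
```

```bash
python3 -m creep '.015 .001 0 0 0 0;0 0 0 0 0 0;0 0 0 0 0 0'
python3 -m creep '.015 .001 0 0 0 0;0 0 0 0 0 0;0 0 0 0 0 0;0 0 0 0 0 0'
```

```text
clock: 28.08
eef_pos: [543.7, 11.5, 18.3]
eef_rot: [-3.14, 0.005, 0.177]
wrist_force: [-15.4, 0.3, 9.0]
finger_gap: 0.2
finger_force: 7.8
clock: 28.58
eef_pos: [544.1, 11.6, 18.2]
eef_rot: [-3.14, 0.005, 0.177]
wrist_force: [-17.2, 0.9, 8.7]
finger_gap: 0.1
finger_force: 8.4
```

```bash
python3 -m creep '-.05 0 0 0 0 0;-.2 0 0 0 0 0;-.4 0 0 0 0 0;-.4 0 -.5 0 0 0;-.2 0 -.6 0 0 0;0 -.5 -.8 0 0 0;.3 -.6 -.8 0 0 0;.3 -.6 0 0 0 0;0 0 0 0 0 0;0 0 0 0 0 0;0 0 0 0 0 0'
python3 look.py w7
```

```text
clock: 29.95
eef_pos: [508.4, 73.0, 126.4]
eef_rot: [3.142, 0.0, 0.176]
wrist_force: [-0.6, 0.1, -0.3]
finger_gap: 0.5
finger_force: 0.0
eef [508.5  73.1 126.4] [1.80e+02 2.00e-02 1.01e+01] [-0.2 -0.6  0.6] 30.0
```

View pics/w7.png

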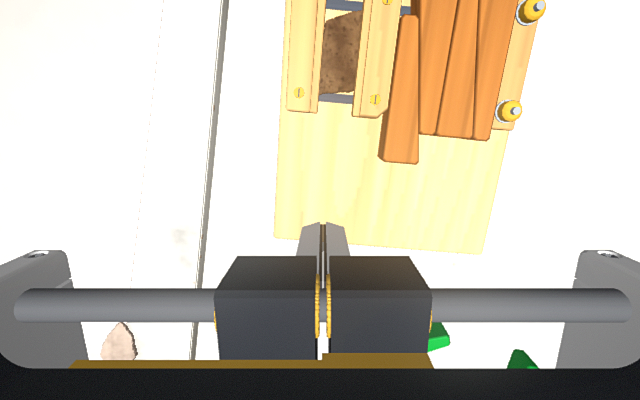

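The picture shows all four wedges head to tail, with wedge b's butt at about (383-418,162) and its tip at (408,17), and wedges a and 2 flush. I'll check the angles numerically.

Run:
```python
from h import *;import pickle
w=pickle.load(open("w7.pkl","rb"))
yaw=np.radians(5.8);X=np.array([np.cos(yaw),np.sin(yaw)]);Y=np.array([-X[1],X[0]]);O=np.array([590,20.3])
tb=lambda p,z:np.c_[(ray(w,p,z)[:,:2]-O)@X,(ray(w,p,z)[:,:2]-O)@Y].round(1)
hsv=cv2.cvtColor(w["color"],cv2.COLOR_RGB2HSV)
m=brown(w)[:, :]
pts=[]
for v in range(30,156,6):
    r=np.flatnonzero(m[v,375:440]); 
    if len(r): pts.append((375+r[0],v))
B=tb(np.array(pts),42);print(B[::4].tolist())
p=np.polyfit(B[:,0],B[:,1],1,);print("left edge angle deg vs 5.8",np.degrees(np.arctan(p[0])))
J=tb([(398,5),(381,115)],36);print("jaw",J.tolist())
print("near edge",tb([(275,239),(484,254)],14).tolist(),"butt",tb([(384,160),(418,162)],42).tolist(),"tip",tb([(402,17),(416,17)],42).tolist())
a=np.clip(w["color"][0:175,350:530,::-1].astype(float)*1.3,0,255).astype(np.uint8)
cv2.imwrite("pics/z7.png",cv2.resize(a,None,fx=3.4,fy=3.4,interpolation=cv2.INTER_CUBIC))
```

```text
[[66.9, 13.3], [49.6, 13.4], [31.7, 13.4], [13.2, 13.5], [-6.3, 16.9], [-25.9, 13.6]]
left edge angle deg vs 5.8 -1.7972740826986122
jaw [[86.2, 14.5], [2.7, 17.7]]
near edge [[-124.5, 105.4], [-124.5, -107.5]] butt [[-34.3, 11.7], [-33.8, -17.5]] tip [[76.2, 11.5], [77.0, 0.7]]
```

```bash
python3 -c "
from cell import manip
print(manip.sign_off())"
```

```text
the job is handed in; nothing more can be done
None
```

I packed both wedges flat and head to tail and handed the job in at about 30 s; the first was pushed up against the end stop, and the second held at about 17 N before I let go, though the pressure on the plate was not measured and no verdict came back.

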